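# Load the long boiler sleeve onto the arbor stand and lock it

## Robot

A 6-joint arm with a two-finger parallel gripper is mounted at the origin on the work surface. World frame = base frame: x ahead of the robot, y to its left, z up, the work surface at z = 0. Lengths are in m, angles in rad, forces in N, time in s.
With the tool pointing down it reaches from about 0.35 to 0.725 m from the base axis. Payload 6 kg.
Tool frame: the origin (TCP) lies between the finger pads; the fingertips stand 11 mm ahead of it and the grasp point (between the pads) lies 8 mm behind it (robot.tcp_to_tips is the distance from the TCP to the fingertips, in m); y points along the fingers, z is the direction in which the jaws open and shut, and the axes are right-handed (so a half turn about y gives the same grasp; the last joint's range is limited). The gripper opens to 85 mm and grips with 20 to 120 N. Pads are 22 mm wide; open, the fingers measure 114 mm over their backs; the gripper's body (76 mm by 85 mm) begins 54 mm behind the grasp point. The pads swing forward as they close: fully open they stand 13 mm farther back than shut.
Start: joints at [1.652, 0.04, 0.085, 0, -1.615, -0.334], TCP at [0.15, 0.581, 0.208] pointing down, gripper open.
Joint ranges: [-2.56, 2.56], [-1.29, 2.01], [-1.08, 1.49], [-3.29, 1.98], [-2.81, -0.18], [-2.99, 2.99]. Speed limits (rad/s): [2.57, 2.57, 3.01, 3.14, 3.14, 3.14].

## Interface

Orientations are given as a unit quaternion [x, y, z, w].
In Python, from bench import robot gives the robot as it stands.
- The arm moves only by the tool carry_out, never from a script. Its argument "series" is a list of rows, each a list of 3 entries, a list of its own where there are three numbers: the shift along the tool's x, y, z in cm, then the turn, a rotation vector about the tool's x, y, z in rad, then the opening, from -1 (shut) to 1 (fully open). In form: [[[dx, dy, dz], [rx, ry, rz], jaw], ...]. A call has 1 to 10 rows; each row shifts and turns the commanded pose from where the row before left it, along the tool's axes as they then stand; what a row does not reach is not made up. A row lasts 1/10 s, in which the tool goes at most 50 mm and 8.59 degrees, less where a joint would pass 70% of its speed; a pose out of reach is approached as far as the arm can. A call is refused whole if a number of a shift passes 5 or a number of a turn 0.15, either way. A call with a gripper value outside its range is refused whole. The fingers move at their own pace and stop on an object; the grip force is fixed at half the most. Time passes only in rows, so rows that do not move let the fingers close. It gives the time, the measured TCP pose, the force and the opening at its end, in the units of the state.
- robot.observe(): the state, without advancing time (a new reading comes with each control period).
- robot.read_camera(name): name is "side" or "top" or "wrist"; returns a dict with "frame" (420x560x3 uint8, blue, green, red), "range_z" (420x560 float32, m along the optical axis (not along the pixel's ray), 0 where there is no reading), "intrinsics" (3x3 intrinsics, pixels), "distortion" ([k1, k2, p1, p2, k3] as OpenCV has them; the pictures are not rectified), "extrinsics" (4x4, takes a point from world to camera coordinates). Camera axes: x right, y up, looking along -z (the intrinsics and any distortion apply to the point x, -y, -z); pixel columns grow to the right and rows downward; lengths in m; the calibration is good to about 2 mm. A picture is of the moment at which its call begins.
- robot.job_done(): hands the job in, once; it reports no verdict.
The state is a dict: "clock": time; "qpos": joint angles; "joint_vel": joint speeds; "effort": joint torques, N m; "tcp_pos": TCP position; "eef_rot": TCP orientation; "force": force on the tool from outside, world axes, zero at the start; "moment": the same for the moment, N m; "width": opening from 0.0 (shut) to 1.0 (fully open).
Only numpy, scipy, OpenCV 4.12 (cv2) and the standard library are available. Lean on these libraries where they do the work, as an engineer would, in place of code of your own. Each camera call takes 0.05 s, during which the arm holds its last target. There are 200 camera calls.

## Task

Take the longer of the two aluminium sleeves from its saddle, lay it on the two cradle rails of the grey stand and let go of it there. Push it along the rails onto the stand's horizontal post until it is fully home against the upright plate, then slide the keeper bar all the way across behind it. Leave the shorter sleeve and the other things on the bench alone.

Things in the scene. Friction and masses are not known exactly. Their poses are not given: they have to be found in the camera images.
- stand: Grey arbor stand, fixed. Origin: underside centre, at bench height; +x (level) is the direction in which a sleeve is pushed, +z up. All stand figures in mm. Base plate x -120 to 135, y +-45, 12 thick. From -x to +x: cradle rails, post, upright plate. A guide bracket for the keeper bar stands at x -16 to 24, y 50 to 62, up to z 66.
- cradle_mid (a point): Middle of the cradle, on the axis of a sleeve lying in it: stand x -55, y 0, z 55; axes as the stand's. The cradle is two round steel rails 10 mm thick along x, from stand x -115 to 5, at y +-20, tops at z 35. A sleeve lying on them is in line with the post.
- arbor_nose (a point): Free end of the post, on its axis: stand x 40, y 0, z 55; axes as the stand's. The post is a level round steel bar 37 mm in diameter along x, from here to the upright plate; the first 12 mm taper from 22 mm diameter. A sleeve hanging on it sits about 3 mm lower than in the cradle.
- keeper (a joint): Travel of the keeper bar (m), level along the stand's -y: 0 = drawn back (tip at stand y 48), 0.053 = fully across at its end stop (tip at y -5). Starts at 0 to 0.008; about 2 N of friction, stays where left. Bar 10 x 10 mm, centred at stand x 4, z 55: it passes behind the long sleeve only when that is home (rear end at x 15).
- keeper_tab (a point): Centre of the outer face (facing the stand's +y) of the keeper's upright push tab, a steel plate 30 mm along stand x, 10 mm thick, 45 mm high (stand z 43 to 88). It moves with the bar: stand x 4, z 65.5, y = 138 minus the travel in mm. Axes as the stand's.
- long_sleeve: The longer aluminium sleeve, the one to load: plain round tube 100 mm long, 54 mm outside, 43 mm inside diameter, open at both ends, 0.16 to 0.32 kg. Origin at its centre; x along its axis (either end may lead). Starts lying level on a saddle, axis 40 mm above the bench.
- short_sleeve: The shorter aluminium sleeve, not to be moved: same tube, 65 mm long, on the other saddle. Origin at its centre, x along its axis.
- saddle_a: Fixed black saddle under the long sleeve: base 80 x 62 x 10 mm with two rails 10 mm thick along x at y = +-20 mm, tops at z = 21 mm. Origin: underside centre; its x is the sleeve's axis.
- saddle_b: Fixed saddle under the short sleeve, same as the other.
- tin: Closed steel tin, bystander, 68 mm diameter, 55 mm high, upright. Origin: underside centre.
- wrench: Wrench lying on the bench, bystander, 180 mm long along its x.
- brush: Brush lying on the bench, bystander, 180 mm long along its x.
- plate_face (a point): Point on the near face of the upright plate at the root of the post: stand x 115, y 0, z 55; axes as the stand's. The plate is 20 mm thick, 80 mm wide, its top at z 95. Home means the long sleeve's end touches this face.
Not all that is in view belongs to the job. What is shaped like the long_sleeve but black or purple is not meant.

How it is judged:
By the outcome, as a careful person would: the job done as asked, in the order asked, and still so for the second after the job is handed in, with the robot touching nothing.
It also fails if it takes over 64 s, if anything falls off the work surface, if the arm or the gripper's body presses on something with over 40 N, if the wrist force passes 120 N, or if a joint passes its speed limit or range.

## Working session

There is one attempt and no reset: what is moved stays moved. The work goes in short steps, Python scripts to look and compute and a tool call to move; the robot and the scene stay as the last step left them, time stands still between calls to the robot, and variables do not carry over. Pictures are saved under pics/ and viewed, about 8 in all and at most 12, crops included, and the job is handed in when it is done.

Besides the shell and the picture viewer there is one more tool, called after "Emit:" as name([rows], argument=value, ...), one row to a line, values as JSON. carry_out: Moves the arm, as the interface text tells. Its arguments: {"type":"object","properties":{"series":{"type":"array","items":{"type":"array"}}},"required":["series"]}

```bash
mkdir -p pics; ls; cat > h.py <<'E'
import numpy as np, cv2
from bench import robot
def cam(n):
    c=robot.read_camera(n); c['K']=np.array(c['intrinsics'],float);c['D']=np.array(c['distortion'],float);c['E']=np.array(c['extrinsics'],float);return c
def ray(c,uv):
    p=cv2.undistortPoints(np.array(uv,float).reshape(-1,1,2),c['K'],c['D']).reshape(-1,2)
    d=np.c_[p[:,0],-p[:,1],-np.ones(len(p))]; R=c['E'][:3,:3];t=c['E'][:3,3]
    return -R.T@t, d@R     # origin, dirs with unit depth
def onz(c,uv,z):
    o,d=ray(c,uv); return o+d*((z-o[2])/d[:,2])[:,None]
def deep(c,uv):
    o,d=ray(c,uv); uv=np.array(uv).reshape(-1,2).astype(int); z=c['range_z'][uv[:,1],uv[:,0]]
    return o+d*z[:,None]
def proj(c,P):
    q=np.array(P,float).reshape(-1,3)@c['E'][:3,:3].T+c['E'][:3,3]
    q=q*[1,-1,-1]; return cv2.projectPoints(q,np.zeros(3),np.zeros(3),c['K'],c['D'])[0].reshape(-1,2)
def cloud(c):
    h,w=c['range_z'].shape; v,u=np.mgrid[:h,:w]; uv=np.c_[u.ravel(),v.ravel()]
    return deep(c,uv).reshape(h,w,3)
E
python3 - <<'E'
from h import *
for n in ('top','side'):
    c=cam(n); cv2.imwrite(f'pics/{n}0.png',c['frame']); print(n,c['D'],np.linalg.inv(c['E'])[:3,3],(c['range_z']>0).mean())
print(robot.observe())
E
```

```text
pics
top [-0.04159477  0.          0.          0.          0.        ] [0.39061202 0.01724433 1.36738944] 0.9958886054421768
side [-0.04434961  0.          0.          0.          0.        ] [ 0.1850648  -0.71437286  0.61135773] 0.9961181972789116
{'clock': 0.1, 'qpos': array([ 1.65170316e+00,  4.07486046e-02,  8.39338766e-02, -3.92012967e-04,
       -1.61550544e+00, -3.33694985e-01]), 'joint_vel': array([-0.00081524, -0.00041341,  0.00424936,  0.00264881,  0.00044958,
       -0.00118464]), 'effort': array([-5.82146138e-03, -3.69342899e+01,  3.48286915e+01,  6.95190579e+00,
       -4.52525725e-03,  3.23528990e-07]), 'tcp_pos': array([0.14991956, 0.58063145, 0.2068965 ]), 'eef_rot': array([-0.08910565, -0.70091095,  0.70202239,  0.08915488]), 'force': array([ 0.2188197 , -0.12053929, -0.71312402]), 'moment': array([ 0.00246624, -0.00468642,  0.01335788]), 'width': 0.9975071514344979}
```

View pics/top0.png

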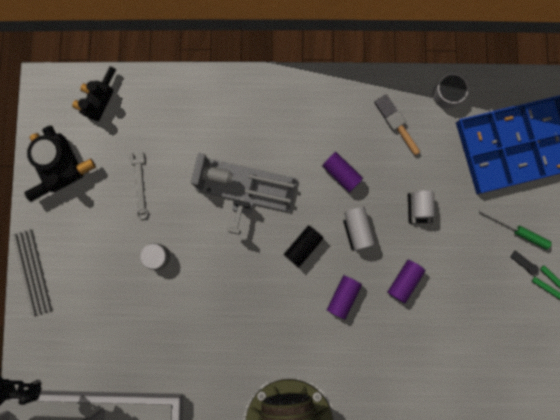

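View pics/side0.png

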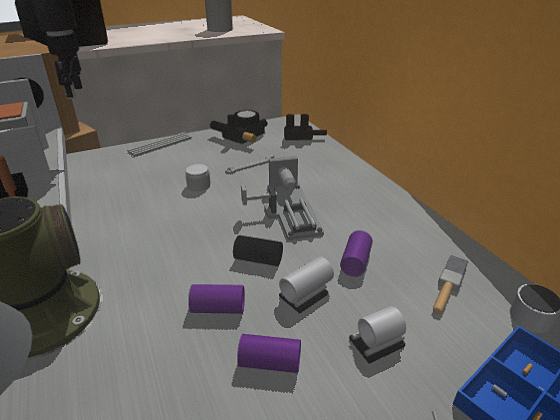

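Candidates in the top picture: grey tubes on saddles at (359,228) (longer, about 40 px) and (422,206) (shorter, about 28 px). Purple ones are at (343,172), (345,297) and (407,281), with a black one at (304,246). I choose the grey one at (359,228). The stand's plate is at (199,172), its cradle ends near (295,190), and the keeper tab is near (237,222).

```bash
cat > m.py <<'E'
from h import *
c=cam('top'); P=cloud(c); Z=P[...,2]
fr=c['frame']; cr=np.hstack([cv2.resize(fr[190:270,320:440],(480,320),interpolation=cv2.INTER_CUBIC),cv2.resize(fr[140:240,185:305],(320,320))]); 
cv2.imwrite('pics/crop1.png',cv2.resize(cr,(800,320)))
print('bench z',np.median(Z[300:380,200:300]))
def box(m,name):
    n,l,s,_=cv2.connectedComponentsWithStats(m.astype(np.uint8))
    i=1+np.argmax(s[1:,4]); q=P[l==i]; r=cv2.minAreaRect(q[:,:2].astype(np.float32)*1000)
    print(name,len(q),'c',np.round(r[0],1),'size',np.round(r[1],1),'ang',round(r[2],2),'zmax',np.percentile(q[:,2],98).round(4)); return q
def roi(v0,v1,u0,u1):
    m=np.zeros(Z.shape,bool); m[v0:v1,u0:u1]=1; return m
sat=fr.max(2).astype(int)-fr.min(2)
a=box(roi(200,257,335,385)&(Z>.04)&(Z<.09)&(sat<40),'long')
b=box(roi(180,235,400,445)&(Z>.04)&(Z<.09)&(sat<40),'short')
for q in(a,b):
    x=q[q[:,2]>.058][:,:2]; m=x.mean(0); w,v=np.linalg.eigh(np.cov((x-m).T)); print('axis',m,np.degrees(np.arctan2(*v[::-1,1])), 'ext',np.ptp((x-m)@v[:,1]))
box(roi(140,240,180,310)&(Z>.082),'plate')
s=box(roi(140,220,185,305)&(Z>.005)&(Z<.11),'standall')
t=box(roi(198,245,220,262)&(Z>.065),'tab')
E
python3 m.py
```

```text
bench z -0.00194001344358663
long 842 c [ 496.3 -175.5] size [99.8 54.2] ang 15.51 zmax 0.0688
short 533 c [ 556.8 -339.4] size [63.1 55.2] ang 0.77 zmax 0.0693
axis [ 0.49568215 -0.17504931] -163.0429659607414 ext 0.09989177727485607
axis [ 0.55655952 -0.33844271] 179.04927045080518 ext 0.06172811642543063
plate 279 c [634.1 230.9] size [21.5 80.7] ang 77.15 zmax 0.0981
standall 3670 c [588.8 129.6] size [272.2 149.9] ang 75.16 zmax 0.0941
tab 56 c [484.2 140.1] size [29.4  9.6] ang 76.31 zmax 0.0907
```

View pics/crop1.png

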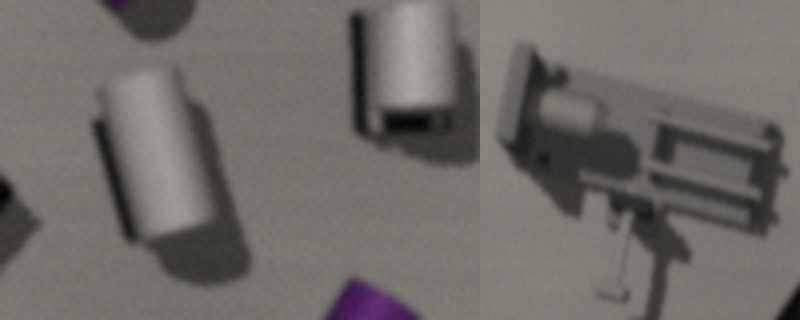

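The crop confirms it: the long sleeve lies on its black saddle, the short one is to the right, and the stand's keeper tab sits at the lower end of its rod. Next I refine the stand pose and work out the first moves.

```bash
cat >> h.py <<'E'
from scipy.spatial.transform import Rotation as Ro
def togo(pos,jawang):
    """tool-frame shift (cm) and turn to TCP pos (m), tool y down, jaws along world angle (deg, mod 180)"""
    s=robot.observe(); R=Ro.from_quat(s['eef_rot']); best=None
    for a in (jawang,jawang+180):
        z=np.array([np.cos(np.radians(a)),np.sin(np.radians(a)),0]); y=np.array([0,0,-1.]); x=np.cross(y,z)
        G=Ro.from_matrix(np.c_[x,y,z]); r=(R.inv()*G).as_rotvec()
        if best is None or abs(r[1])<abs(best[1]): best=r
    print('shift cm',np.round(R.inv().apply(np.array(pos)-s['tcp_pos'])*100,2),'turn',np.round(best,3),'q6',s['qpos'][5].round(2),'axes x,z',R.as_matrix()[:,0].round(3),R.as_matrix()[:,2].round(3))
E
python3 - <<'E'
from h import *
c=cam('top'); P=cloud(c).reshape(-1,3)
from scipy.optimize import least_squares
th=np.radians(77); o=np.array([.606,.109])
for k in range(4):
    ex=np.array([np.cos(th),np.sin(th)]); ey=np.array([-ex[1],ex[0]])
    x=(P[:,:2]-o)@ex*1e3; y=(P[:,:2]-o)@ey*1e3; z=P[:,2]*1e3
    r1=(abs(y-20)<10)&(x>-105)&(x<-5)&(z>25)&(z<40); r2=(abs(y+20)<10)&(x>-105)&(x<-5)&(z>25)&(z<40)
    po=(abs(y)<25)&(x>55)&(x<108)&(z>55)&(z<80)
    pl=(abs(y)<50)&(x>100)&(x<150)&(z>85)&(z<110)
    A=[(np.median(y[m]),np.median(x[m]),m.sum(),np.median(z[m])) for m in(r1,r2,po,pl)]
    f=[np.polyfit(x[m],y[m],1)[0] for m in(r1,r2)]
    print(np.round(A,2).tolist(),'slopes',np.round(f,4),'plate x',x[pl].min(),x[pl].max(),'y',y[pl].min(),y[pl].max())
    cr=(A[0][0]+A[1][0])/2; cx=(A[0][1]+A[1][1])/2; px,py=A[3][1],A[3][0]
    s=(py-cr)/(px-cx); th+=s*.9; o=o+ey*(cr-s*cx)/1e3+ex*(((x[pl].min()+x[pl].max())/2-125)/1e3)
print('th',np.degrees(th),'o',o)
m=(abs(x-4)<20)&(y>90)&(y<150)&(z>70)&(z<100); print('tab',x[m].mean(),y[m].min(),y[m].max(),z[m].max())
togo([.496,-.175,.15],106.5)
w=cam('wrist'); print('wristcam pos',np.linalg.inv(w['E'])[:3,3])
E
```

```text
[[16.21, -54.53, 152.0, 32.05], [-23.3, -56.11, 161.0, 32.04], [0.91, 80.91, 277.0, 68.56], [-0.0, 124.3, 271.0, 92.78]] slopes [0.0179 0.0121] plate x 114.3685296120377 136.48466671869528 y -40.21350396228037 40.33003671642492
[[19.52, -54.64, 158.0, 31.94], [-20.28, -55.27, 160.0, 32.06], [1.75, 81.35, 277.0, 68.56], [0.28, 124.09, 271.0, 92.78]] slopes [ 0.0001 -0.0076] plate x 113.75968284427773 135.96781022250627 y -40.08222601735932 40.64042625338352
[[19.88, -54.34, 159.0, 31.92], [-19.95, -55.78, 161.0, 32.04], [1.72, 81.13, 276.0, 68.56], [0.04, 124.11, 271.0, 92.78]] slopes [-0.0062 -0.0121] plate x 113.81157417345382 136.2220576604655 y -40.34124218443463 40.412230380046736
[[19.91, -54.35, 159.0, 31.92], [-19.92, -55.8, 161.0, 32.04], [1.7, 81.12, 276.0, 68.56], [0.0, 124.08, 271.0, 92.78]] slopes [-0.0066 -0.0124] plate x 113.78513574426665 136.2185041112885 y -40.37801684845526 40.378886898105264
th 78.23328013186753 o [0.60864842 0.10870919]
tab 5.067677945424959 123.04752850156694 133.08843058277037 91.855415449404
shift cm [-52.4    5.8   64.51] turn [-0.001 -0.541  0.   ] q6 -0.33 axes x,z [-0.968  0.25  -0.   ] [-0.25  -0.968  0.001]
wristcam pos [0.23218484 0.55950244 0.37395366]
```

Emit:
carry_out([
  [[-4,0,3],[0,0,0],1],
  [[-4,0,3],[0,0,0],1],
  [[-4,0,3],[0,0,0],1],
  [[-4,0,3],[0,0,0],1],
  [[-3,0,4],[0,0,0],1],
  [[-3,0,4],[0,0,0],1],
  [[-3,0,4],[0,0,0],1],
  [[-3,0,4],[0,0,0],1],
  [[-3,0,4],[0,0,0],1],
  [[-3,0,4],[0,0,0],1],
])

```text
clock: 1.25
tcp_pos: [0.3894, 0.1455, 0.2081]
eef_rot: [0.089, 0.702, -0.701, -0.089]
force: [2.0, -0.2, -0.8]
width: 0.999
```

Emit:
carry_out([
  [[-3,0,4],[0,0,0],1],
  [[-3,0,4],[0,0,0],1],
  [[-3,0,4],[0,0,0],1],
  [[-3,0,4],[0,0,0],1],
  [[0,0,0],[0,-0.135,0],1],
  [[0,0,0],[0,-0.135,0],1],
  [[0,0,0],[0,-0.135,0],1],
  [[0,0,0],[0,-0.135,0],1],
  [[0,0,0],[0,0,0],1],
])

```text
clock: 2.15
tcp_pos: [0.4653, -0.0377, 0.2078]
eef_rot: [0.102, -0.7, 0.7, -0.102]
force: [0.3, -0.1, 0.0]
width: 1.001
```

```bash
cat > w.py <<'E'
from h import *
c=cam('wrist'); P=cloud(c); Z=P[...,2]
m=((Z>.045)&(Z<.09)).astype(np.uint8)
n,l,s,_=cv2.connectedComponentsWithStats(m)
for i in range(1,n):
    if s[i,4]<800: continue
    q=P[l==i]; r=cv2.minAreaRect(q[:,:2].astype(np.float32)*1000)
    x=q[:,:2]; mm=x.mean(0); w,v=np.linalg.eigh(np.cov((x-mm).T))
    print(s[i].tolist(),'c',np.round(r[0],1),np.round(r[1],1),round(r[2],2),'pca',np.round(mm,4),np.degrees(np.arctan2(*v[::-1,1])).round(2),'z98',np.percentile(q[:,2],98).round(4))
print('bench',Z[(Z<.02)&(Z>-.02)].mean().round(4), robot.observe()['tcp_pos'],robot.observe()['clock'])
cv2.imwrite('pics/w1.png',c['frame'])
togo([.496,-.175,.15],106.5)
E
python3 w.py
```

```text
[414, 0, 76, 85, 3810] c [ 632.4 -141.6] [77.4 41.3] 45.34 pca [ 0.6276 -0.1419] 51.95 z98 0.0546
[51, 9, 98, 119, 3365] c [521.5 131.9] [41.3 90. ] 77.55 pca [0.5192 0.13  ] 168.03 z98 0.0894
[392, 140, 70, 111, 5831] c [ 493.9 -173.3] [100.5  51.7] 15.59 pca [ 0.4951 -0.1677] -164.64 z98 0.0684
[217, 153, 108, 87, 4230] c [447.5 -33.2] [ 41.3 100.4] 49.8 pca [ 0.4498 -0.033 ] 140.13 z98 0.0548
[286, 291, 88, 75, 2750] c [ 320.4 -137.1] [ 42.  100.2] 64.04 pca [ 0.3242 -0.1344] 153.66 z98 0.0548
[448, 296, 71, 54, 1743] c [ 373.5 -300.5] [39.7 73.1] 55.03 pca [ 0.3782 -0.2981] 143.59 z98 0.0546
bench 0.0016 [ 0.46529639 -0.03766337  0.20780295] 2.2
shift cm [ 0.9   5.78 14.04] turn [-0.    -0.004  0.   ] q6 1.5 axes x,z [-0.96 -0.28  0.  ] [ 0.28 -0.96  0.  ]
```

View pics/w1.png

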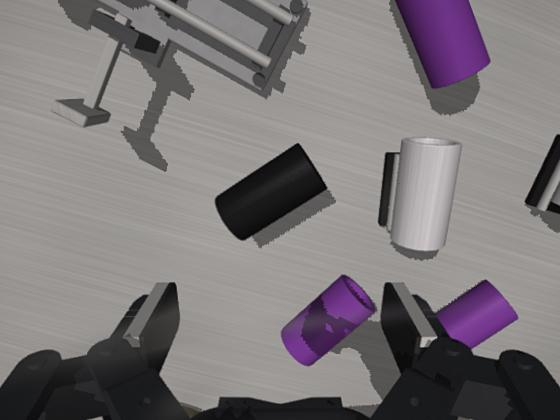

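The wrist view shows the long sleeve at (427,195), the black decoy at (272,190) and the stand at upper left. The sizes agree with the description (100 mm, top at z 0.068).

Emit:
carry_out([
  [[0.3,0,4.6],[0,0,0],1],
  [[0.3,0,4.6],[0,0,0],1],
  [[0.3,0,4.6],[0,-0.01,0],1],
  [[0,0,0],[0,0,0],1],
])

```text
clock: 2.6
tcp_pos: [0.4956, -0.1765, 0.2067]
eef_rot: [0.103, -0.7, 0.7, -0.101]
force: [-0.5, 0.5, -1.0]
width: 1.003
```

```bash
python3 w.py
```

```text
[250, 0, 79, 70, 3165] c [ 627.6 -147. ] [62.9 41.4] 44.73 pca [ 0.623  -0.1494] 61.44 z98 0.0548
[248, 128, 60, 114, 6137] c [ 494. -175.] [100.7  53.3] 15.81 pca [ 0.497  -0.1742] -164.32 z98 0.0685
[425, 129, 79, 83, 4057] c [ 555.9 -336.3] [65.6 51.6] 1.17 pca [ 0.5566 -0.3298] -178.14 z98 0.0683
[72, 141, 102, 89, 4216] c [447.7 -33.8] [ 42.5 101.5] 50.44 pca [ 0.4501 -0.0352] 140.18 z98 0.0548
[169, 283, 73, 75, 2507] c [ 320.3 -137.3] [ 41.1 101. ] 64.32 pca [ 0.3275 -0.1403] 158.82 z98 0.0549
[302, 289, 80, 72, 2525] c [ 361.4 -294. ] [40.8 99.8] 58.39 pca [ 0.3627 -0.2893] 150.53 z98 0.0549
bench 0.0014 [ 0.49553696 -0.1746875   0.20694242] 2.65
shift cm [-0.05  5.69  0.04] turn [0.    0.002 0.002] q6 1.82 axes x,z [-0.958 -0.286  0.002] [ 0.286 -0.958 -0.   ]
```

Emit:
carry_out([
  [[0,4,0],[0,0.012,0],1],
  [[0,4,0],[0,0,0],1],
  [[0,4,0],[0,0,0],1],
  [[0,2,0],[0,0,0],1],
  [[0,2,0],[0,0,0],1],
  [[0,1.3,0],[0,0,0],1],
  [[0,0,0],[0,0,0],1],
])

```text
clock: 3.35
tcp_pos: [0.4947, -0.1717, 0.0331]
eef_rot: [-0.101, 0.7, -0.7, 0.099]
force: [0.8, -0.3, 0.2]
width: 1.0
```

Emit:
carry_out([
  [[0,0,0],[0,0,0],-1],
  [[0,0,0],[0,0,0],-1],
  [[0,0,0],[0,0,0],-1],
  [[0,0,0],[0,0,0],-1],
  [[0,0,0],[0,0,0],-1],
  [[0,0,0],[0,0,0],-1],
  [[0,0,0],[0,0,0],-1],
])

```text
clock: 4.05
tcp_pos: [0.4995, -0.1731, 0.0447]
eef_rot: [0.098, -0.698, 0.701, -0.105]
force: [-14.4, 12.5, 39.8]
width: 0.012
```

```bash
python3 - <<'E'
from h import *
s=robot.observe(); print(s['width'],s['force'],s['tcp_pos'])
c=cam('side'); p=proj(c,[.495,-.175,.04])[0].astype(int); f=c['frame'][p[1]-90:p[1]+60,p[0]-100:p[0]+100]
d=cam('wrist')['frame']
cv2.imwrite('pics/s2.png',np.hstack([cv2.resize(f,(400,300)),cv2.resize(d,(400,300))]))
E
```

```text
0.012041670136778823 [-14.3739814   12.5115505   39.82811405] [ 0.4995426  -0.17306397  0.04473381]
```

View pics/s2.png

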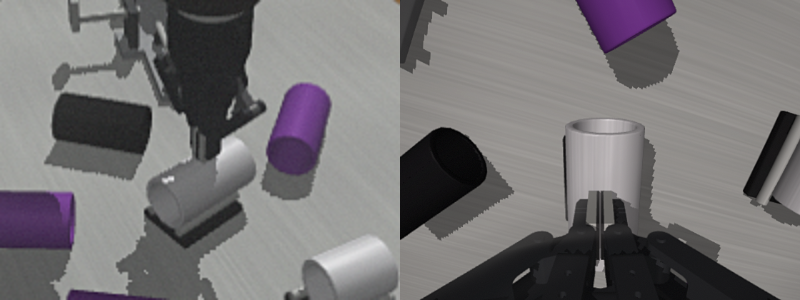

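```bash
python3 - <<'E'
from h import *
s=robot.observe()
c=cam('side'); P=cloud(c); 
# gripper fingers: points within 35mm of tcp xy, per height
r=np.hypot(*(P[...,:2]-s['tcp_pos'][:2]).transpose(2,0,1)); 
u=proj(c,s['tcp_pos'])[0]; print('tcp pixel',u)
f=c['frame']; g=f.max(2)
for v in range(int(u[1])-50,int(u[1])+30,5):
    print(v,[(round(float(P[v,k,0]),3),round(float(P[v,k,1]),3),round(float(P[v,k,2]),3),int(g[v,k])) for k in (int(u[0])-8,int(u[0]),int(u[0])+8)])
print(np.array(s['eef_rot']),s['qpos'].round(3))
w=cam('wrist');Pw=cloud(w);x=Pw[...,:2]
m=(w['frame'].min(2)>110)&(Pw[...,2]>.045)&(Pw[...,2]<.1)&(np.hypot(x[...,0]-.495,x[...,1]+.175)<.1)
q=Pw[m]; print(len(q),'sleeve',q.mean(0),cv2.minAreaRect((q[:,:2]*1e3).astype(np.float32)),np.percentile(q[:,2],[2,50,98]))
cv2.imwrite('pics/s3.png',cv2.resize(f[int(u[1])-75:int(u[1])+55,int(u[0])-90:int(u[0])+90],(760,549),interpolation=cv2.INTER_CUBIC))
E
```

```text
tcp pixel [308.96345628 276.01394172]
226 [(0.477, -0.17, 0.171, 40), (0.488, -0.18, 0.174, 36), (0.494, -0.198, 0.184, 41)]
231 [(0.479, -0.168, 0.158, 38), (0.482, -0.191, 0.172, 42), (0.494, -0.199, 0.174, 46)]
236 [(0.48, -0.167, 0.146, 41), (0.485, -0.187, 0.158, 42), (0.495, -0.199, 0.163, 40)]
241 [(0.479, -0.169, 0.136, 38), (0.485, -0.188, 0.147, 38), (0.497, -0.197, 0.15, 42)]
246 [(0.483, -0.163, 0.118, 25), (0.486, -0.187, 0.135, 46), (0.508, -0.178, 0.121, 39)]
251 [(0.547, -0.044, -0.002, 176), (0.49, -0.182, 0.118, 41), (0.495, -0.202, 0.131, 43)]
256 [(0.537, -0.063, 0.0, 160), (0.49, -0.182, 0.106, 66), (0.496, -0.201, 0.118, 38)]
261 [(0.529, -0.078, 0.0, 167), (0.491, -0.181, 0.093, 82), (0.507, -0.183, 0.089, 28)]
266 [(0.522, -0.093, -0.001, 162), (0.491, -0.182, 0.081, 93), (0.512, -0.177, 0.069, 189)]
271 [(0.478, -0.175, 0.067, 103), (0.492, -0.182, 0.068, 111), (0.507, -0.186, 0.065, 175)]
276 [(0.471, -0.188, 0.068, 110), (0.487, -0.191, 0.064, 115), (0.503, -0.195, 0.061, 143)]
281 [(0.466, -0.199, 0.067, 114), (0.483, -0.199, 0.06, 115), (0.501, -0.199, 0.053, 112)]
286 [(0.463, -0.205, 0.06, 108), (0.48, -0.205, 0.053, 109), (0.499, -0.203, 0.044, 97)]
291 [(0.46, -0.211, 0.054, 105), (0.478, -0.209, 0.044, 90), (0.504, -0.195, 0.022, 99)]
296 [(0.458, -0.215, 0.046, 96), (0.484, -0.2, 0.021, 97), (0.503, -0.199, 0.012, 34)]
301 [(0.464, -0.205, 0.021, 97), (0.483, -0.203, 0.01, 39), (0.501, -0.203, 0.002, 35)]
[ 0.09779084 -0.69820459  0.70142065 -0.10467271] [ 0.05  -0.12  -0.371  0.004 -1.31   1.807]
9811 sleeve [ 0.52165238 -0.16764586  0.06471297] ((495.7705078125, -176.11131286621094), (99.5621566772461, 50.308189392089844), 15.678356170654297) [0.05276037 0.06613282 0.06990049]
```

View pics/s3.png

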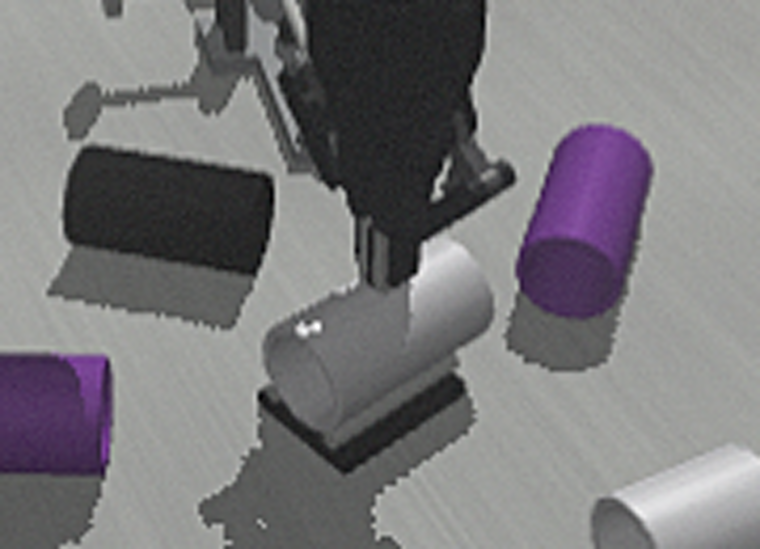

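Emit:
carry_out([
  [[0,-1.5,0],[0,0,0],-1],
  [[0,-2,0],[0,0,0],-1],
  [[0,-2,0],[0,0,0],-1],
  [[0,-2,0],[0,0,0],-1],
  [[0,0,0],[0,0,0],-1],
  [[0,0,0],[0,0,0],-1],
])

```text
clock: 4.85
tcp_pos: [0.496, -0.1724, 0.1101]
eef_rot: [-0.1, 0.7, -0.7, 0.101]
force: [-1.1, -0.4, -0.7]
width: -0.005
```

```bash
python3 - <<'E'
from h import *
s=robot.observe(); print(robot.tcp_to_tips,s['tcp_pos'],s['width'],s['force'],s['eef_rot'])
print([a for a in dir(robot) if a[0]!='_'])
c=cam('side'); u=proj(c,s['tcp_pos'])[0].astype(int); print(u,proj(c,s['tcp_pos']-[0,0,robot.tcp_to_tips])[0])
cv2.imwrite('pics/s4.png',cv2.resize(c['frame'][u[1]-100:u[1]+60,u[0]-90:u[0]+90],(720,600),interpolation=cv2.INTER_CUBIC))
E
```

```text
0.011 [ 0.49602128 -0.17243769  0.11007544] -0.004523949482599846 [-1.13447322 -0.3593737  -0.74973822] [-0.10006351  0.70000388 -0.69988259  0.1007285 ]
['Unreachable', 'job_done', 'observe', 'read_camera', 'tcp_to_tips']
[308 250] [308.2580781  255.03650054]
```

View pics/s4.png

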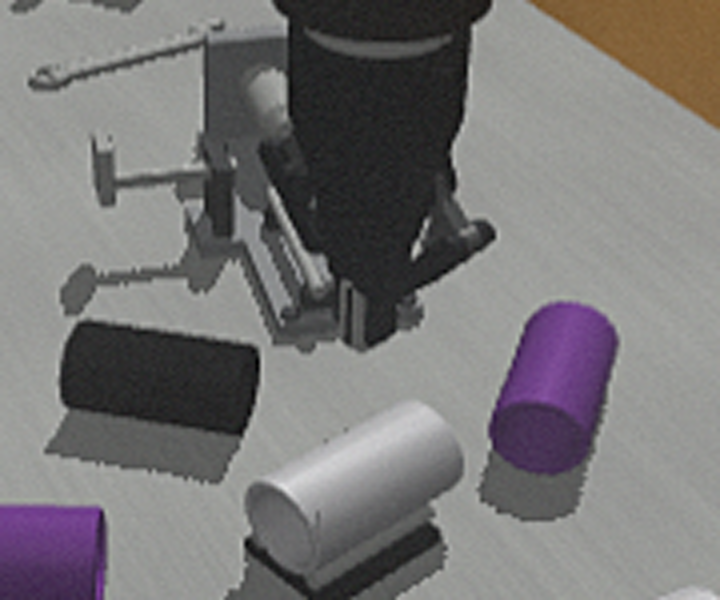

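```bash
cat > tip.py <<'E'
from h import *
s=robot.observe(); R=Ro.from_quat(s['eef_rot'])
for n in('side','wrist'):
    c=cam(n); P=cloud(c).reshape(-1,3); q=R.inv().apply(P-s['tcp_pos'])*1e3
    m=(abs(q[:,0])<60)&(abs(q[:,2])<75)&(q[:,1]<20)&(q[:,1]>-110)&(P[:,2]>.075); q=q[m]
    print(n,'width',s['width'],'tcpz',s['tcp_pos'][2])
    for y in range(-110,20,6):
        k=(q[:,1]>=y)&(q[:,1]<y+6)
        if k.sum(): print(y,k.sum(),'x',q[k,0].min().round(0),q[k,0].max().round(0),'z',q[k,2].min().round(0),q[k,2].max().round(0))
    print('lowest',np.sort(q[:,1])[-6:].round(1))
E
python3 tip.py
```

```text
side width -0.0011573111806181089 tcpz 0.10925818445049762
-110 133 x -8.0 18.0 z -61.0 60.0
-104 107 x -11.0 17.0 z -55.0 55.0
-98 128 x -17.0 18.0 z -53.0 51.0
-92 107 x -18.0 17.0 z -51.0 45.0
-86 81 x -11.0 14.0 z -43.0 41.0
-80 115 x -12.0 14.0 z -37.0 34.0
-74 66 x -8.0 14.0 z -35.0 31.0
-68 24 x 6.0 14.0 z -21.0 15.0
-62 31 x 3.0 12.0 z -13.0 13.0
-56 39 x -3.0 11.0 z -13.0 13.0
-50 45 x -7.0 12.0 z -15.0 14.0
-44 35 x -7.0 12.0 z -14.0 14.0
-38 42 x -8.0 12.0 z -15.0 13.0
-32 23 x -6.0 12.0 z -8.0 11.0
-26 3 x 0.0 7.0 z 5.0 6.0
lowest [-26.6 -26.6 -26.3 -25.5 -25.1 -23.4]
wrist width -0.0011573111806181089 tcpz 0.10925818445049762
-110 3395 x -19.0 -10.0 z -59.0 60.0
-104 6307 x -19.0 -4.0 z -57.0 58.0
-98 5616 x -19.0 3.0 z -52.0 54.0
-92 3823 x -18.0 10.0 z -47.0 48.0
-86 5439 x -14.0 11.0 z -42.0 44.0
-80 4290 x -15.0 12.0 z -38.0 39.0
-74 2399 x -15.0 12.0 z -33.0 35.0
-68 661 x -14.0 9.0 z -21.0 22.0
-62 907 x -12.0 11.0 z -13.0 14.0
-56 653 x -13.0 -6.0 z -13.0 14.0
-50 604 x -12.0 -6.0 z -13.0 14.0
-44 490 x -12.0 -6.0 z -13.0 14.0
-38 432 x -12.0 -6.0 z -13.0 14.0
-32 189 x -12.0 -6.0 z -12.0 13.0
lowest [-28.  -27.9 -27.9 -27.7 -27.7 -27.3]
```

Emit:
carry_out([
  [[0,0,0],[0,0,0],0.4],
  [[0,0,0],[0,0,0],0.4],
  [[0,0,0],[0,0,0],0.4],
  [[0,0,0],[0,0,0],0.4],
  [[0,0,0],[0,0,0],0.4],
  [[0,0,0],[0,0,0],0.4],
])

```text
clock: 5.6
tcp_pos: [0.4958, -0.1725, 0.1099]
eef_rot: [0.1, -0.7, 0.7, -0.101]
force: [0.5, -0.2, -1.0]
width: 0.7
```

```bash
python3 tip.py
```

```text
side width 0.7000377619492614 tcpz 0.1098647364200053
-110 164 x -15.0 18.0 z -66.0 65.0
-104 176 x -15.0 18.0 z -67.0 65.0
-98 158 x -14.0 17.0 z -66.0 64.0
-92 92 x -13.0 17.0 z -64.0 62.0
-86 154 x -12.0 14.0 z -64.0 61.0
-80 103 x -11.0 14.0 z -60.0 61.0
-74 52 x -11.0 13.0 z -55.0 52.0
-68 55 x -11.0 12.0 z -42.0 43.0
-62 67 x -11.0 12.0 z -43.0 43.0
-56 62 x -12.0 11.0 z -43.0 43.0
-50 65 x -11.0 12.0 z -43.0 44.0
-44 60 x -10.0 13.0 z -43.0 43.0
-38 46 x -9.0 12.0 z -43.0 41.0
-32 12 x -10.0 9.0 z -33.0 36.0
lowest [-30.  -29.6 -29.5 -29.3 -29.2 -28.8]
wrist width 0.7000377619492614 tcpz 0.1098647364200053
-110 4075 x -19.0 -9.0 z -66.0 67.0
-104 6798 x -19.0 -5.0 z -65.0 66.0
-98 3714 x -19.0 -7.0 z -64.0 65.0
-92 3534 x -18.0 11.0 z -63.0 64.0
-86 7105 x -15.0 12.0 z -62.0 63.0
-80 2433 x -15.0 11.0 z -61.0 63.0
-74 866 x -15.0 2.0 z -53.0 58.0
-68 1321 x -13.0 11.0 z -40.0 40.0
-62 1083 x -12.0 11.0 z -43.0 44.0
-56 963 x -13.0 11.0 z -43.0 44.0
-50 873 x -12.0 11.0 z -43.0 44.0
-44 764 x -12.0 10.0 z -43.0 44.0
-38 539 x -12.0 11.0 z -42.0 43.0
-32 84 x -11.0 10.0 z -31.0 36.0
lowest [-29.3 -29.2 -29.1 -29.1 -28.9 -28.4]
```

The tips really stand about 28 mm behind the reported TCP, not 11 mm ahead: both cameras agree, and so does the contact on the sleeve's top. I apply that 39 mm offset to every move and grasp again, lower.

Emit:
carry_out([
  [[0,0,0.25],[0,0,0],1],
  [[0,0,0],[0,0,0],1],
  [[0,0,0],[0,0,0],1],
  [[0,3,0],[0,0,0],1],
  [[0,3,0],[0,0,0],1],
  [[0,2.5,0],[0,0,0],1],
  [[0,2,0],[0,0,0],1],
  [[0,1.2,0],[0,0,0],1],
  [[0,0,0],[0,0,0],1],
])

```text
clock: 6.6
tcp_pos: [0.4953, -0.1748, -0.0088]
eef_rot: [-0.102, 0.7, -0.7, 0.099]
force: [-1.3, 0.1, -0.2]
width: 1.002
```

Emit:
carry_out([
  [[0,0,0],[0,0,0],-1],
  [[0,0,0],[0,0,0],-1],
  [[0,0,0],[0,0,0],-1],
  [[0,0,0],[0,0,0],-1],
  [[0,0,0],[0,0,0],-1],
  [[0,0,0],[0,0,0],-1],
])

```text
clock: 7.2
tcp_pos: [0.4974, -0.174, -0.0049]
eef_rot: [-0.1, 0.7, -0.7, 0.102]
force: [-4.7, 5.5, 8.0]
width: 0.618
```

Emit:
carry_out([
  [[0,-1,0],[0,0,0],-1],
  [[0,-2,0],[0,0,0],-1],
  [[0,-3,0],[0,0,0],-1],
  [[0,-3,0],[0,0,0],-1],
  [[0,-3,0],[0,0,0],-1],
  [[0,-2,0],[0,0,0],-1],
  [[0,-1,0],[0,0,0],-1],
  [[0,0,0],[0,0,0],-1],
])

```text
clock: 8.0
tcp_pos: [0.4972, -0.175, 0.1445]
eef_rot: [0.099, -0.7, 0.7, -0.101]
force: [0.3, 0.4, -2.7]
width: 0.621
```

Emit:
carry_out([
  [[0,0,0],[0,-0.13,0],-1],
  [[0,0,0],[0,-0.13,0],-1],
  [[0,0,0],[0,-0.13,0],-1],
  [[0,0,0],[0,-0.13,0],-1],
  [[0,0,0],[0,-0.13,0],-1],
  [[0,0,0],[0,-0.13,0],-1],
  [[0,0,0],[0,-0.13,0],-1],
  [[0,0,0],[0,-0.13,0],-1],
  [[0,0,0],[0,-0.037,0],-1],
  [[0,0,0],[0,0,0],-1],
])

```text
clock: 9.0
tcp_pos: [0.4958, -0.1747, 0.1411]
eef_rot: [-0.446, 0.55, -0.549, 0.445]
force: [-0.3, -0.2, -2.9]
width: 0.62
```

```bash
python3 - <<'E'
from h import *
togo([.5969,.0549,.15],167.8); s=robot.observe(); print(s['width'],s['force'],s['tcp_pos'],s['clock'])
c=cam('wrist');P=cloud(c);x=P[...,:2]
h=(P[...,2]>s['tcp_pos'][2]+.005)&(c['frame'].min(2)>60)&(P[...,2]<.21)&(np.hypot(x[...,0]-s['tcp_pos'][0],x[...,1]-s['tcp_pos'][1])<.1)
q=P[h]; print(len(q),q.mean(0),cv2.minAreaRect((q[:,:2]*1e3).astype(np.float32)),np.percentile(q[:,2],[2,98]))
cv2.imwrite('pics/w5.png',c['frame'])
E
```

```text
shift cm [-24.56  -0.91   5.14] turn [0.003 0.004 0.   ] q6 2.89 axes x,z [-0.207 -0.978  0.   ] [ 0.978 -0.207 -0.003]
0.6197055719533711 [-0.31805448 -0.23495859 -2.86905659] [ 0.49579384 -0.17472867  0.14105482] 9.0
17427 [ 0.50102581 -0.15321959  0.19525303] ((497.4289855957031, -171.34185791015625), (91.6465835571289, 80.2134017944336), 84.026611328125) [0.16509274 0.20981434]
```

View pics/w5.png

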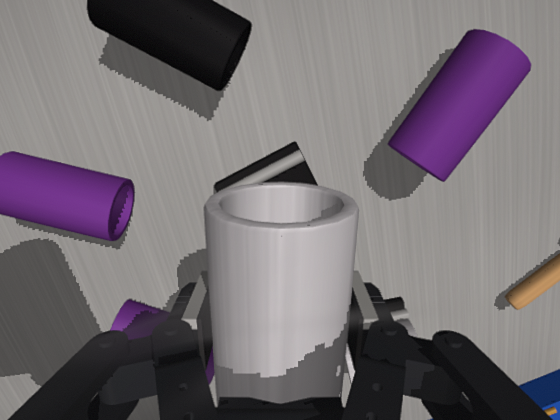

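The sleeve is held centrally between the pads (282,290), pointing straight ahead. Next is the move over the cradle.

Emit:
carry_out([
  [[-2,0,0.5],[0,0,0],-1],
  [[-4,0,1],[0,0,0],-1],
  [[-4,0,1],[0,0,0],-1],
  [[-4,0,1],[0,0,0],-1],
  [[-4,0,0.6],[0,0,0],-1],
  [[-4,0,0.5],[0,0,0],-1],
  [[-2.5,0,0.5],[0,0,0],-1],
  [[0,0,0],[0,0,0],-1],
  [[0,0,0],[0,0,0],-1],
])

```text
clock: 9.95
tcp_pos: [0.5968, 0.0546, 0.1417]
eef_rot: [-0.446, 0.55, -0.549, 0.445]
force: [0.5, -0.9, -1.7]
width: 0.622
```

```bash
cat > st.py <<'E'
from h import *
import sys
o=np.array([.6085,.1087]); th=np.radians(77.8); ex=np.array([np.cos(th),np.sin(th)]); ey=np.array([-ex[1],ex[0]])
s=robot.observe(); t=s['tcp_pos'][:2]-o; print('tcp in stand x,y mm',np.round([t@ex*1e3,t@ey*1e3],1),'z',s['tcp_pos'][2].round(4),'w',s['width'].round(3),s['force'].round(1),s['clock'])
def stand(c):
    P=cloud(c); return np.dstack([(P[...,:2]-o)@ex*1e3,(P[...,:2]-o)@ey*1e3,P[...,2]*1e3])
E
cat > chk.py <<'E'
from st import *
togo([.5969,.0549,.15],167.8)
for n in ('wrist','top'):
    c=cam(n); S=stand(c); x,y,z=S[...,0],S[...,1],S[...,2]
    for nm,m in (('post',(abs(y)<22)&(x>56)&(x<108)&(z>62)&(z<82)),('plate',(abs(y)<50)&(x>105)&(x<145)&(z>84)&(z<106)),('rail+',(abs(y-20)<9)&(x>-105)&(x<-5)&(z>28)&(z<40)),('rail-',(abs(y+20)<9)&(x>-105)&(x<-5)&(z>28)&(z<40)),
      ('tab',(abs(x-4)<25)&(y>70)&(y<150)&(z>75)&(z<100)),('base',(abs(y)<50)&(abs(x)<150)&(z>8)&(z<16))):
        if m.sum()>20: q=S[m]; print(n,nm,m.sum(),'x',np.percentile(q[:,0],[1,99]).round(1),'y',np.percentile(q[:,1],[1,50,99]).round(1),'z',np.percentile(q[:,2],[50,98]).round(1))
    r=(z>s['tcp_pos'][2]*1e3+20-150*0)&(c['frame'].min(2)>60)&(abs(y)<40)&(abs(x+55)<70)&(z>130)&(z<250)
    if r.sum()>100: print('sleeve',cv2.minAreaRect(S[r][:,:2].astype(np.float32)),np.percentile(z[r],[2,98]))
    cv2.imwrite(f'pics/{n}6.png',c['frame'])
E
python3 chk.py
```

```text
Traceback (most recent call last):
  File "chk.py", line 1, in <module>
    from st import *
  File "st.py", line 4, in <module>
    s=robot.observe(); t=s['tcp_pos'][:2]-o; print('tcp in stand x,y mm',np.round([t@ex*1e3,t@ey*1e3],1),'z',s['tcp_pos'][2].round(4),'w',s['width'].round(3),s['force'].round(1),s['clock'])
                                                                                                                                          ^^^^^^^^^^^^^^^^
AttributeError: 'float' object has no attribute 'round'
```

```bash
sed -i "s/s\['width'\].round(3)/round(s['width'],3)/" st.py; python3 chk.py
```

```text
tcp in stand x,y mm [-55.4  -0. ] z 0.1417 w 0.622 [ 0.5 -0.9 -1.7] 9.95
shift cm [-0.03 -0.83  0.  ] turn [0.002 0.004 0.001] q6 2.51 axes x,z [-0.207 -0.978  0.001] [ 0.978 -0.207 -0.002]
wrist post 2269 x [56.2 78.9] y [-16.2   0.6  17.5] z [72.1 75. ]
wrist rail+ 693 x [-42.6  -5.5] y [12.1 21.  28.3] z [34.7 36.8]
wrist rail- 682 x [-42.4  -5.4] y [-25.8 -18.3 -11.7] z [34.7 36.7]
wrist tab 1238 x [-9.5 19.5] y [124.3 126.4 134.4] z [88. 90.]
wrist base 15225 x [-47.9  89.4] y [-43.2   2.3  48.1] z [12.7 14.2]
sleeve ((-53.2593994140625, 0.136383056640625), (91.54926300048828, 80.35370635986328), 2.200777053833008) [166.08507509 214.5240271 ]
top rail+ 105 x [-104.1   -5.2] y [12.2 18.9 24.2] z [33.4 37.7]
top tab 53 x [-10.6  18.7] y [123.  128.2 132.9] z [85.6 89.9]
top base 665 x [-118.9   74.3] y [-40.3  27.3  43.7] z [11.3 15.5]
sleeve ((-68.67979431152344, 15.418560028076172), (107.77136993408203, 52.00849914550781), 28.53952407836914) [180.00088847 214.88040052]
```

View pics/wrist6.png

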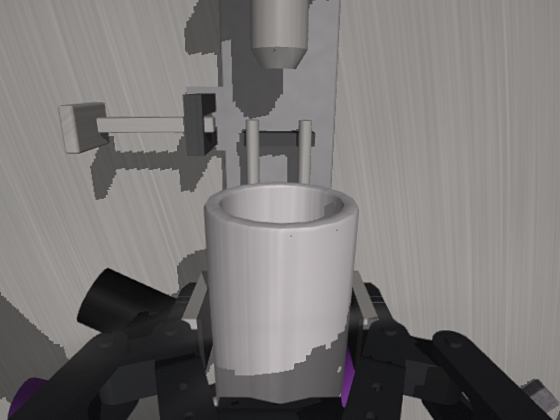

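Wrist view: the post nose is at (280,55), the rail ends at (252,125) and (305,125), and the sleeve is aligned with them. The stand appears about 1 mm towards +y; I correct for that and lower the sleeve.

Emit:
carry_out([
  [[0,3,-0.1],[0,0,0],-1],
  [[0,3,0],[0,0,0],-1],
  [[0,3,0],[0,0,0],-1],
  [[0,2,0],[0,0,0],-1],
  [[0,1,0],[0,0,0],-1],
  [[0,0.5,0],[0,0,0],-1],
  [[0,0.3,0],[0,0,0],-1],
  [[0,0,0],[0,0,0],-1],
])

```text
clock: 10.85
tcp_pos: [0.5967, 0.0544, 0.0157]
eef_rot: [0.445, -0.549, 0.55, -0.446]
force: [0.2, 0.7, -1.3]
width: 0.622
```

Emit:
carry_out([
  [[0,0.2,0],[0,0,0],-1],
  [[0,0.1,0],[0,0,0],-1],
  [[0,0,0],[0,0,0],-1],
])

```text
clock: 11.15
tcp_pos: [0.5963, 0.0545, 0.012]
eef_rot: [0.445, -0.549, 0.549, -0.445]
force: [-0.8, -0.0, -3.0]
width: 0.62
```

Emit:
carry_out([
  [[0,0.15,0],[0,0,0],-1],
  [[0,0.15,0],[0,0,0],-1],
  [[0,0,0],[0,0,0],-1],
])

```text
clock: 11.45
tcp_pos: [0.5964, 0.0545, 0.0099]
eef_rot: [0.445, -0.549, 0.549, -0.445]
force: [-3.1, 0.4, 3.7]
width: 0.623
```

Emit:
carry_out([
  [[0,0,0],[0,0,0],0.9],
  [[0,0,0],[0,0,0],0.9],
  [[0,0,0],[0,0,0],0.9],
  [[0,0,0],[0,0,0],0.9],
  [[0,-2,0],[0,0,0],0.9],
  [[0,-3,0],[0,0,0],0.9],
  [[0,-3,0],[0,0,0],0.9],
  [[0,-3,0],[0,0,0],0.9],
  [[0,0,0],[0,0,0],0.9],
])

```text
clock: 12.35
tcp_pos: [0.5987, 0.0546, 0.1246]
eef_rot: [0.443, -0.548, 0.551, -0.448]
force: [-0.2, -0.4, 1.3]
width: 0.951
```

Emit:
carry_out([
  [[2,0,0],[0,0,0],-0.2],
  [[4,0,0],[0,0,0],-0.2],
  [[4,0,0],[0,0,0],-0.2],
  [[2,0,0],[0,0,0],-0.2],
  [[0,0,0],[0,0,0],-0.2],
  [[0,0,0],[0,0,0],-0.2],
])

```text
clock: 12.95
tcp_pos: [0.5709, -0.0637, 0.1181]
eef_rot: [-0.445, 0.55, -0.549, 0.445]
force: [0.3, 0.9, -0.1]
width: 0.401
```

```bash
cat > sl.py <<'E'
from st import *
import sys
for n in ('wrist','top'):
    c=cam(n); S=stand(c); x,y,z=S[...,0],S[...,1],S[...,2]
    m=(abs(y)<35)&(x>-130)&(x<114)&(z>62)&(z<92)&(c['frame'].min(2)>45)
    q=S[m]
    if len(q)>50:
        print(n,len(q),'sleeve x',np.percentile(q[:,0],[.5,99.5]).round(1),'y',np.percentile(q[:,1],[1,50,99]).round(1),'ztop',np.percentile(q[:,2],98).round(1))
        for a in range(-120,120,20):
            k=(q[:,0]>a)&(q[:,0]<=a+20)
            if k.sum()>20: print(a,'y',((q[k,1].min()+q[k,1].max())/2).round(1),'zmax',np.percentile(q[k,2],97).round(1),end='; ')
        print()
    t=(abs(x-4)<25)&(y>70)&(y<150)&(z>75)&(z<100); print('tab y',np.percentile(S[t][:,1],[1,99]).round(1) if t.sum()>10 else None,'x',np.percentile(S[t][:,0],[1,99]).round(1) if t.sum()>10 else None)
    cv2.imwrite(f'pics/{n}_{sys.argv[1]}.png',c['frame'])
togo([.5969,.0549,.15],167.8)
E
python3 sl.py a; python3 tip.py | grep -A30 wrist
```

```text
tcp in stand x,y mm [-176.5    0.4] z 0.1181 w 0.401 [ 0.3  0.9 -0.1] 12.95
wrist 10528 sleeve x [-108.5  -48.1] y [-24.2   0.6  25.8] ztop 82.5
-120 y 1.2 zmax 82.3; -100 y 0.8 zmax 82.3; -80 y 0.7 zmax 82.3; -60 y 0.9 zmax 82.3; 
tab y None x None
tab y None x None
shift cm [-12.03  -3.17   0.08] turn [0.001 0.005 0.   ] q6 2.69 axes x,z [-0.207 -0.978  0.   ] [ 0.978 -0.207 -0.001]
wrist width 0.40175725750088187 tcpz 0.11831516476706173
-110 3804 x -19.0 -9.0 z -61.0 63.0
-104 6438 x -19.0 -2.0 z -60.0 61.0
-98 4412 x -19.0 1.0 z -58.0 59.0
-92 3037 x -18.0 11.0 z -56.0 56.0
-86 6000 x -14.0 13.0 z -52.0 54.0
-80 4042 x -15.0 13.0 z -50.0 53.0
-74 1804 x -15.0 5.0 z -49.0 50.0
-68 1198 x -13.0 11.0 z -39.0 38.0
-62 784 x -12.0 12.0 z -30.0 31.0
-56 839 x -12.0 11.0 z -30.0 32.0
-50 747 x -12.0 11.0 z -30.0 31.0
-44 666 x -12.0 11.0 z -30.0 32.0
-38 538 x -12.0 11.0 z -30.0 31.0
-32 271 x -12.0 10.0 z -27.0 29.0
-26 11 x -4.0 1.0 z -17.0 18.0
lowest [-25.4 -25.2 -24.8 -24.8 -24.5 -24. ]
```

View pics/wrist_a.png

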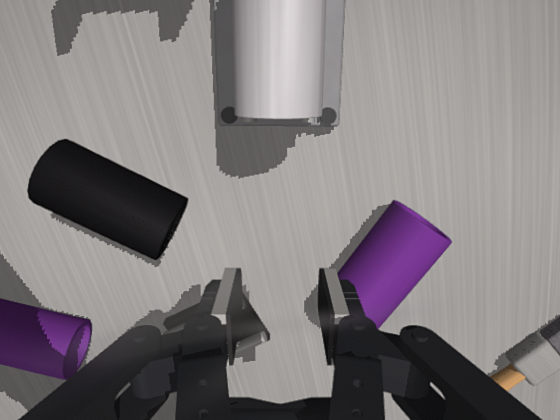

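Sleeve rests in the cradle (rear end at (280,118), stand x ≈ -107, level, y ≈ +0.8). The fingers, 34 mm apart inside, will span the ring's sides. I drop behind it and push.

Emit:
carry_out([
  [[-4,0,-0.05],[0,0,0],-0.2],
  [[0,3,0],[0,0,0],-0.2],
  [[0,3,0],[0,0,0],-0.2],
  [[0,2.5,0],[0,0,0],-0.2],
  [[0,1.8,0],[0,0,0],-0.2],
  [[0,0,0],[0,0,0],-0.2],
  [[0,0,0],[0,0,0],-0.2],
])

```text
clock: 13.85
tcp_pos: [0.5794, -0.0234, 0.0163]
eef_rot: [0.446, -0.549, 0.549, -0.445]
force: [0.3, 0.1, 0.3]
width: 0.399
```

```bash
python3 st.py; python3 - <<'E'
from st import *
c=cam('side'); u=proj(c,[.597,.055,.055])[0].astype(int); cv2.imwrite('pics/s7.png',cv2.resize(c['frame'][u[1]-75:u[1]+75,u[0]-100:u[0]+80],(720,600),interpolation=cv2.INTER_CUBIC))
E
```

```text
tcp in stand x,y mm [-135.3    0.5] z 0.0163 w 0.399 [0.3 0.1 0.3] 13.85
tcp in stand x,y mm [-135.3    0.5] z 0.0163 w 0.399 [0.3 0.1 0.3] 13.85
```

View pics/s7.png

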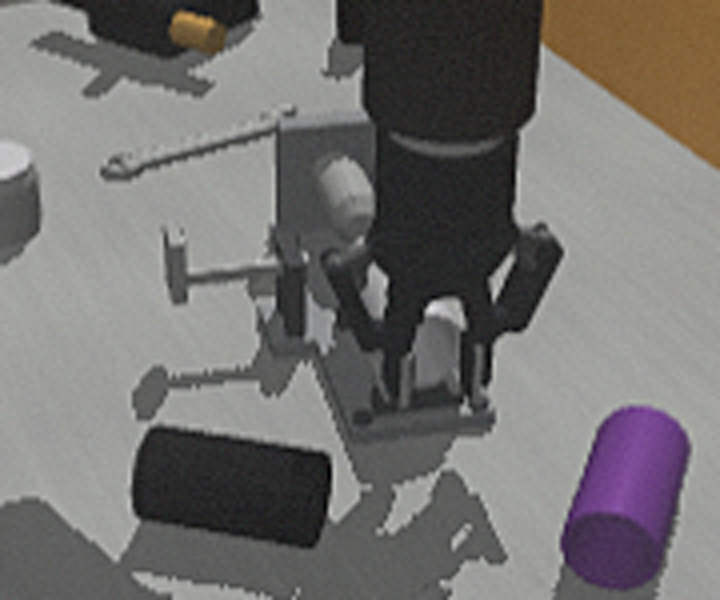

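Fingers stand behind the sleeve, straddling its bore, clear above the rails. Pushing.

Emit:
carry_out([
  [[-1,0,0],[0,0,0],-0.2],
  [[-1,0,0],[0,0,0],-0.2],
  [[-1,0,0],[0,0,0],-0.2],
  [[-1,0,0],[0,0,0],-0.2],
  [[-1,0,0],[0,0,0],-0.2],
  [[-1,0,0],[0,0,0],-0.2],
  [[0,0,0],[0,0,0],-0.2],
])

```text
clock: 14.6
tcp_pos: [0.5917, 0.0366, 0.0156]
eef_rot: [-0.446, 0.549, -0.549, 0.446]
force: [0.3, -0.2, -0.3]
width: 0.4
```

```bash
python3 sl.py b
```

```text
tcp in stand x,y mm [-74.    1.2] z 0.0156 w 0.4 [ 0.3 -0.2 -0.3] 14.6
wrist 49295 sleeve x [-70.4  32.2] y [-23.7   1.3  26.5] ztop 82.6
-100 y 0.5 zmax 82.6; -80 y 0.1 zmax 88.1; -60 y 1.1 zmax 82.1; -40 y 1.0 zmax 82.2; -20 y 1.0 zmax 82.2; 0 y 1.0 zmax 82.2; 20 y 0.9 zmax 82.2; 
tab y None x None
tab y [123.1 132.8] x [-10.1  18.7]
shift cm [ -2.   -13.45   0.13] turn [ 0.001  0.005 -0.   ] q6 2.54 axes x,z [-0.206 -0.978 -0.   ] [ 0.978 -0.206 -0.001]
```

Emit:
carry_out([
  [[-0.7,0,0],[0,0,0],-0.2],
  [[-0.7,0,0],[0,0,0],-0.2],
  [[-0.7,0,0],[0,0,0],-0.2],
  [[-0.7,0,0],[0,0,0],-0.2],
  [[-0.7,0,0],[0,0,0],-0.2],
  [[0,0,0],[0,0,0],-0.2],
])

```text
clock: 15.3
tcp_pos: [0.5991, 0.0705, 0.0158]
eef_rot: [-0.445, 0.549, -0.549, 0.446]
force: [-0.1, 0.8, -0.7]
width: 0.399
```

Emit:
carry_out([
  [[-0.7,0,0],[0,0,0],-0.2],
  [[-0.7,0,0],[0,0,0],-0.2],
  [[-0.7,0,0],[0,0,0],-0.2],
  [[-0.7,0,0],[0,0,0],-0.2],
  [[0,0,0],[0,0,0],-0.2],
])

```text
clock: 15.8
tcp_pos: [0.6048, 0.0978, 0.0157]
eef_rot: [-0.445, 0.549, -0.549, 0.446]
force: [0.1, -0.0, -0.4]
width: 0.396
```

```bash
python3 sl.py c
```

```text
tcp in stand x,y mm [-11.4   1.3] z 0.0157 w 0.396 [ 0.1 -0.  -0.4] 15.8
wrist 48137 sleeve x [-7.9 95.2] y [-23.3   1.4  26. ] ztop 81.7
-40 y 0.6 zmax 78.8; -20 y 0.2 zmax 84.0; 0 y 0.7 zmax 84.7; 20 y 1.1 zmax 81.5; 40 y 1.2 zmax 81.1; 60 y 1.1 zmax 80.7; 80 y 1.2 zmax 80.3; 
tab y None x None
tab y [123.4 133. ] x [-10.2  18.8]
shift cm [  4.29 -13.41   0.1 ] turn [-0.     0.005 -0.   ] q6 2.45 axes x,z [-0.207 -0.978 -0.   ] [ 0.978 -0.207  0.   ]
```

Emit:
carry_out([
  [[-0.5,0,0],[0,0,0],-0.2],
  [[-0.5,0,0],[0,0,0],-0.2],
  [[-0.3,0,0],[0,0,0],-0.2],
  [[0,0,0],[0,0,0],-0.2],
])

```text
clock: 16.3
tcp_pos: [0.6075, 0.1098, 0.0159]
eef_rot: [0.445, -0.549, 0.549, -0.445]
force: [0.2, 0.2, 0.5]
width: 0.4
```

Emit:
carry_out([
  [[-0.3,0,0],[0,0,0],-0.2],
  [[0,0,0],[0,0,0],-0.2],
])

```text
clock: 16.5
tcp_pos: [0.608, 0.1125, 0.0158]
eef_rot: [0.445, -0.549, 0.549, -0.445]
force: [-0.0, -0.1, -0.2]
width: 0.398
```

Emit:
carry_out([
  [[-0.3,0,0],[0,0,0],-0.2],
  [[0,0,0],[0,0,0],-0.2],
])

```text
clock: 16.7
tcp_pos: [0.6079, 0.1134, 0.0159]
eef_rot: [0.446, -0.549, 0.55, -0.444]
force: [-2.7, -6.6, 2.4]
width: 0.4
```

Contact with the plate. One firmer nudge, then check.

Emit:
carry_out([
  [[-0.2,0,0],[0,0,0],-0.2],
  [[0,0,0],[0,0,0],-0.2],
  [[0,0,0],[0,0,0],-0.2],
])

```text
clock: 17.0
tcp_pos: [0.6078, 0.1134, 0.0159]
eef_rot: [0.447, -0.549, 0.551, -0.442]
force: [-4.6, -13.3, 3.1]
width: 0.404
```

```bash
python3 sl.py d
```

```text
tcp in stand x,y mm [4.4 1.7] z 0.0159 w 0.404 [ -4.6 -13.3   3.1] 17.0
wrist 47367 sleeve x [  8.6 111.3] y [-22.9   1.3  25.6] ztop 80.4
-20 y 0.9 zmax 83.4; 0 y 0.1 zmax 85.4; 20 y 1.2 zmax 79.9; 40 y 1.2 zmax 80.0; 60 y 1.1 zmax 80.1; 80 y 1.3 zmax 80.2; 100 y 1.3 zmax 80.2; 
tab y None x None
tab y [123.2 132.8] x [-10.4  19.1]
shift cm [  6.03 -13.37   0.13] turn [0.002 0.003 0.006] q6 2.42 axes x,z [-0.209 -0.978  0.006] [ 0.978 -0.209 -0.002]
```

Position stopped at x 4.4 as the force rose to about 14 N, and the sleeve dropped level onto the post, so it is home. I back off and go to the keeper.

Emit:
carry_out([
  [[2,0,0],[0,0,0],-0.2],
  [[2.5,0,0],[0,0,0],-0.2],
  [[0,-3,0],[0,0,0],-0.2],
  [[0,-4,0],[0,0,0],-0.2],
  [[0,-3,0],[0,0,0],-0.2],
  [[0,0,-4],[0,0,0],-1],
  [[0,0,-4],[0,0,0],-1],
  [[-2,0,-4],[0,0,0],-1],
  [[-2.2,0,-4.4],[0,0,0],-1],
  [[0,0,0],[0,0,0],-1],
])

```text
clock: 18.1
tcp_pos: [0.4452, 0.1511, 0.1165]
eef_rot: [-0.445, 0.549, -0.547, 0.448]
force: [0.8, -0.8, 0.0]
width: -0.002
```

```bash
python3 sl.py e; python3 tip.py|grep -A30 wrist | tail -5
```

```text
tcp in stand x,y mm [  7.  168.5] z 0.1165 w -0.002 [ 0.8 -0.8  0. ] 18.1
wrist 8366 sleeve x [ 16.  113.4] y [-4.1 17.1 26.3] ztop 79.6
0 y 8.5 zmax 79.4; 20 y 9.8 zmax 79.8; 40 y 12.8 zmax 79.6; 60 y 15.5 zmax 78.9; 80 y 17.0 zmax 77.9; 100 y 19.5 zmax 76.6; 
tab y [125.4 135.3] x [-9.3 19.8]
top 713 sleeve x [ 15.2 112.8] y [-23.3   1.8  23.6] ztop 80.9
0 y 0.1 zmax 79.8; 20 y -0.7 zmax 80.5; 40 y -1.0 zmax 81.3; 60 y 0.4 zmax 80.6; 80 y -0.2 zmax 80.2; 100 y 1.1 zmax 80.0; 
tab y None x None
shift cm [ 6.16 -3.35 16.55] turn [-0.001  0.007 -0.002] q6 2.18 axes x,z [-0.204 -0.979 -0.002] [ 0.979 -0.204  0.001]
-50 588 x -11.0 -6.0 z -12.0 15.0
-44 502 x -11.0 -5.0 z -12.0 15.0
-38 432 x -11.0 -5.0 z -12.0 15.0
-32 176 x -11.0 -5.0 z -11.0 13.0
lowest [-27.9 -27.9 -27.8 -27.7 -27.6 -27.3]
```

Emit:
carry_out([
  [[0.15,3,0],[0,0.005,0],-1],
  [[0,3,0],[0,0,0],-1],
  [[0,2.7,0],[0,0,0],-1],
  [[0,0,0],[0,0,0],-1],
])

```text
clock: 18.7
tcp_pos: [0.4458, 0.1442, 0.0245]
eef_rot: [-0.446, 0.551, -0.551, 0.44]
force: [-0.1, 0.3, -1.4]
width: -0.006
```

Emit:
carry_out([
  [[0,0,1],[0,0,0],-1],
  [[0,0,0.7],[0,0,0],-1],
  [[0,0,0.7],[0,0,0],-1],
  [[0,0,0.7],[0,0,0],-1],
  [[0,0,0.7],[0,0,0],-1],
  [[0,0,0],[0,0,0],-1],
])

```text
clock: 19.3
tcp_pos: [0.4857, 0.1386, 0.029]
eef_rot: [0.443, -0.55, 0.551, -0.444]
force: [-0.2, -0.1, -0.2]
width: 0.001
```

```bash
python3 sl.py f
```

```text
tcp in stand x,y mm [  3.2 126.3] z 0.029 w 0.001 [-0.2 -0.1 -0.2] 19.3
wrist 5123 sleeve x [15.7 97.5] y [16.  23.5 26.6] ztop 74.1
0 y 22.9 zmax 74.9; 20 y 21.0 zmax 74.0; 40 y 22.7 zmax 71.2; 60 y 24.2 zmax 68.4; 80 y 25.3 zmax 65.5; 
tab y [101.2 145.5] x [-5.6 20.1]
top 720 sleeve x [ 15.1 112.9] y [-24.1   1.5  23.3] ztop 80.9
0 y 3.0 zmax 80.6; 20 y -1.4 zmax 80.0; 40 y -0.8 zmax 80.9; 60 y 0.3 zmax 80.8; 80 y 0.8 zmax 80.6; 100 y 2.2 zmax 80.8; 
tab y None x None
shift cm [  5.8  -12.13  12.72] turn [-0.    -0.001  0.   ] q6 2.25 axes x,z [-0.212 -0.977  0.   ] [ 0.977 -0.212  0.   ]
```

Emit:
carry_out([
  [[0,0,0.6],[0,0,0],-1],
  [[0,0,0.6],[0,0,0],-1],
  [[0,0,0.6],[0,0,0],-1],
  [[0,0,0.5],[0,0,0],-1],
  [[0,0,0],[0,0,0],-1],
])

```text
clock: 19.9
tcp_pos: [0.5079, 0.1335, 0.0287]
eef_rot: [0.444, -0.55, 0.551, -0.444]
force: [1.0, -0.1, -0.2]
width: 0.0
```

Emit:
carry_out([
  [[0,0,0.3],[0,0,0],-1],
  [[0,0,0.2],[0,0,0],-1],
  [[0,0,0],[0,0,0],-1],
])

```text
clock: 20.2
tcp_pos: [0.5111, 0.1329, 0.0287]
eef_rot: [-0.445, 0.551, -0.55, 0.443]
force: [-8.0, 1.9, 2.9]
width: 0.0
```

Emit:
carry_out([
  [[0,0,0.3],[0,0,0],-1],
  [[0,0,0],[0,0,0],-1],
  [[0,0,0],[0,0,0],-1],
])

```text
clock: 20.5
tcp_pos: [0.5111, 0.1328, 0.0287]
eef_rot: [-0.446, 0.552, -0.548, 0.442]
force: [-24.7, 3.8, 11.6]
width: -0.0
```

End stop reached: the force rose with no further travel. I retract and check.

Emit:
carry_out([
  [[0,0,-1],[0,0,0],-1],
  [[0,0,-3],[0,0,0],-1],
  [[0,0,-2],[0,0,0],-1],
  [[0,-4,0],[0,0,0],-1],
  [[0,-4,0],[0,0,0],-1],
  [[0,-4,0],[0,0,0],-1],
  [[0,0,-2],[0,0,0],-1],
  [[0,0,0],[0,0,0],-1],
])

```text
clock: 21.3
tcp_pos: [0.4368, 0.1499, 0.1507]
eef_rot: [-0.443, 0.55, -0.55, 0.446]
force: [-0.6, -0.3, -0.2]
width: 0.003
```

```bash
python3 sl.py g; python3 - <<'E'
from st import *
c=cam('wrist'); S=stand(c); x,y,z=S[...,0],S[...,1],S[...,2]
m=(abs(x-4)<7)&(y<45)&(y>-20)&(z>50)&(z<66)
print('bar in front region y',np.percentile(S[m][:,1],[1,99]) if m.sum() else None,m.sum())
f=c['frame']; g=cam('side'); u=proj(g,[.61,.11,.055])[0].astype(int)
cv2.imwrite('pics/fin.png',np.hstack([cv2.resize(f,(400,300)),cv2.resize(g['frame'][u[1]-60:u[1]+60,u[0]-80:u[0]+80],(400,300))]))
E
```

```text
tcp in stand x,y mm [  3.9 176.5] z 0.1507 w 0.003 [-0.6 -0.3 -0.2] 21.3
wrist 9320 sleeve x [ 16.1 113.4] y [-15.3  11.8  26.2] ztop 79.9
0 y 5.1 zmax 79.5; 20 y 2.5 zmax 79.7; 40 y 2.9 zmax 79.6; 60 y 3.1 zmax 79.7; 80 y 7.5 zmax 79.8; 100 y 10.6 zmax 79.8; 
tab y [76.6 86.6] x [-9.3 19.6]
top 714 sleeve x [  4.2 112.9] y [-23.8   1.5  23. ] ztop 81.1
0 y -1.0 zmax 79.7; 20 y -1.0 zmax 80.3; 40 y -0.8 zmax 80.7; 60 y -0.4 zmax 80.7; 80 y 0.7 zmax 81.2; 100 y 0.1 zmax 79.9; 
tab y [73.8 83.7] x [-9.7 18.8]
shift cm [ 5.83 -0.12 17.63] turn [-0.001  0.    -0.001] q6 2.16 axes x,z [-0.211 -0.977 -0.001] [ 0.977 -0.211  0.001]
tcp in stand x,y mm [  3.3 176.3] z 0.1488 w 0.001 [ 0.4 -0.8 -0.8] 21.4
bar in front region y [-2.7897712 44.3192493] 899
```

View pics/fin.png

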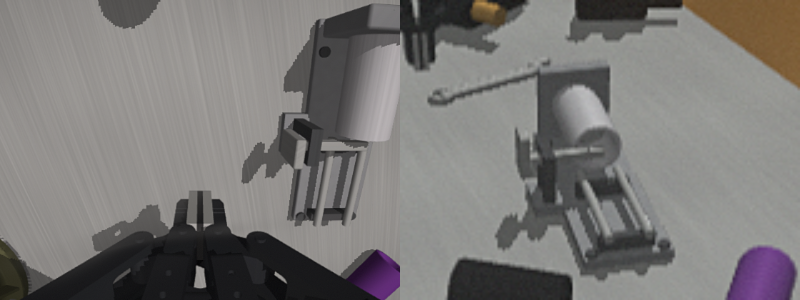

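The picture shows the sleeve on the post against the plate (585,120) and the keeper bar across its rear (585,152). The tab's outer face reads 83.7 to 86.6 mm against the expected 85.

```bash
python3 -c "from bench import robot; print(robot.job_done())"
```

```text
the job is handed in; nothing more can be done
None
```

The long sleeve is fully home on the post, the keeper bar is across behind it, and the job was handed in at about 21 s. I laid the sleeve on the cradle rails, let go of it there, and pushed it home with the part-open fingers. I then pushed the keeper to its end stop with the fingers shut.

**Last checks:**
- **Sleeve:** its rear end is at stand x of about 15–16 mm (15 expected). It sits level on the post, and pushing harder at the plate (about 14 N) moved it no further.
- **Keeper:** the tab's outer face reads y 83.7 mm from the top camera and 86.6 mm from the wrist camera (85 expected). The bar's tip reads about -3 mm (-5 expected), and it stopped firmly at about 27 N with no further travel.
- **Gripper:** it is clear of everything.

**What went wrong or disagreed:**
- **First grasp missed:** the fingers shut on top of the sleeve, and the tool force reached about 44 N. That was fingertip contact, not the arm or the gripper's body.
- **Fingertip distance:** the real fingertips stand about 28 mm behind the reported TCP, not the stated 11 mm ahead. I corrected for this, and the second grasp held.
- **Camera difference:** the wrist and top cameras differ by 1–3 mm in stand y.

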